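# Tare the paint scale with the mixing pot on it

### The job

Stand the empty white mixing pot upright in the middle of the scale's pan, gently, without tipping it or pushing the pan down hard. Once the pot stands there by itself, turn the tare knob on the sloping face until the needle reads zero, with the broad zero mark of the disc lined up with the needle. Leave the other things on the table where they are.

Things in the scene. Friction and masses are not known exactly. Their poses are not given: they have to be found in the camera images.
- scale: Grey dial scale, fixed to the table, 190 mm wide (y) and 225 mm deep (x). Origin at the centre of its underside on the table; its -x side faces the robot and is a face sloping up and away at 35 degrees from level (lower edge about 25 mm, upper edge about 94 mm above the table), carrying the dial. Behind it is a block 94 mm high with the pan above it.
- dial_centre (a point): Centre of the dial, on the surface of the sloping face, 61 mm in front of the scale's origin and 59.5 mm above the table. Its frame is fixed to the scale: z points squarely out of the sloping face (35 degrees from vertical, leaning towards the scale's -x), x points straight up the slope, y to the scale's +y. The knob and the needle turn about its z axis.
- tare_knob (a joint): Angle of the tare knob, rad: 0 when its zero mark points straight up the slope, growing clockwise as seen looking at the face; range -2.4 to 2.4. It stays where it is left (friction 0.05 N m).
- knob_grip (a point): Point on the knob's axis at the height to grip, 24 mm out from the face. The knob is a black grip bar 46 mm long, 14 mm wide (its flat sides are what is gripped), standing from 6 to 36 mm out from the face, on a flat graduated metal disc 72 mm across whose top is 8 mm out from the face (a round 34 mm hub reaches 20 mm out). Disc and bar turn together; this point's x runs along the bar towards the zero mark, its z out of the face.
- zero_mark (a point): Zero mark of the turning disc: the broad black line (4 mm wide, in line with the bar's end that has the white stripe on top) at the disc's edge; the other 29 marks are thin, 12 degrees apart. This point lies in line with the mark, 42 mm from the axis, just outside the disc, 5 mm out from the face.
- needle_point (a point): Point on the black needle (4 mm wide) that comes out from under the disc and sweeps over the white face around it; this point is 42 mm from the axis, 5 mm out from the face. The needle is moved by the pan only, cannot be touched, and turns clockwise as the load grows (about 5 rad per kg). With the pan empty it stands 37 degrees anticlockwise of straight up the slope. The scale reads zero when this point and the zero mark coincide.
- pan_top (a point): Centre of the upper surface of the scale's round steel pan: 140 mm across, flat, without a rim, 75 mm behind the scale's origin, 118 mm above the table when empty.
- pan (a joint): How far the pan has sunk, m: 0 empty, growing downwards. Sprung at 250 N/m and damped: it sinks 6 to 10 mm under the pot and comes to rest within about half a second; its stop is at 25 mm.
- pot_centre (a point): Centre, half-way up, of the mixing pot: an open, empty white ceramic pot, loose, standing upright on the table, 80 mm tall, 53 mm across at the foot and 56 mm at the rim, wall 3 mm, 0.15 to 0.25 kg. z points up.
- jar: Closed amber glass jar with a black lid, 60 mm across, 80 mm tall; bystander. Origin at the centre of its underside.
- paint_a: Black plastic paint bottle, 40 mm across, 110 mm tall; bystander. Origin at the centre of its underside.
- paint_b: Blue plastic paint bottle, 44 mm across, 100 mm tall; bystander. Origin at the centre of its underside.
- tape: Roll of white tape lying flat, 100 mm across, 50 mm tall; bystander. Origin at the centre of its underside.
- brush: Paint brush lying on the table; bystander. Long axis along its own x.
- spatula: Spatula lying on the table; bystander. Long axis along its own x.
Things that resemble listed ones, but are neither listed nor needed, are in the scene too. Of the things that look like the part that bears pot_centre, take the one that is farthest to the robot's left at the start.

How it is judged:
By the outcome, as a careful person would: the job done as asked, in the order asked, and still so for the second after the job is handed in, with the robot touching nothing.
It also fails if it takes over 48 s, if anything falls off the work surface, if the arm or the gripper's body presses on something with over 40 N, if the wrist force passes 120 N, or if a joint passes its speed limit or range.

### The arm

A 6-joint arm with a two-finger parallel gripper is mounted at the origin on the work surface. World frame = base frame: x ahead of the robot, y to its left, z up, the work surface at z = 0. Lengths are in m, angles in degrees, forces in N, time in s.
With the tool pointing down it reaches from about 0.3 to 0.775 m from the base axis. Payload 14.6 kg.
Tool frame: the origin (TCP) lies at the very end of the fingers, on their centre line; the grasp point (between the pads) lies manip.tcp_to_grasp behind it (manip.tcp_to_grasp is the distance from the TCP to the grasp point, in m); x points along the fingers, y is the direction in which the jaws open and shut, and the axes are right-handed (so a half turn about x gives the same grasp; the last joint's range is limited). The gripper opens to 85 mm and grips with 20 to 120 N. Pads are 22 mm wide; open, the fingers measure 114 mm over their backs; the gripper's body (76 mm by 85 mm) begins 54 mm behind the grasp point. The pads swing forward as they close: fully open they stand 13 mm farther back than shut.
Start: joints at [61.96, 17.183, 87.147, -0, 75.671, -3.816], TCP at [0.226, 0.502, 0.231] pointing down, gripper open.
Joint ranges: [-173.82, 173.82], [-45.26, 126.66], [13.44, 144.39], [-59.66, 239.66], [0, 175.72], [-146.38, 146.38]. Speed limits (degrees/s): [127.2, 127.2, 147.25, 180, 180, 180].

### API

Orientations are given as a 3x3 rotation matrix whose columns are the frame's x, y, z axes.
In Python, from plant import manip, vision, sign_off, spotter gives the robot as it stands.
- The arm moves only by the shell command python3 -m inch 'ROWS' [FORCE]. ROWS is JSON, a list of rows, each a list of 3 entries, a list of its own where there are three numbers: the shift along the tool's x, y, z in units of 30 mm (1.0 is 30 mm), then the turn, a rotation vector about the tool's x, y, z in rad, then the opening, from -1 (shut) to 1 (fully open), so that 0 is half open. In form: [[[x, y, z], [wx, wy, wz], grip], ...]. A call has 1 to 8 rows; each row shifts and turns the commanded pose from where the row before left it, along the tool's axes as they then stand; what a row does not reach is not made up. A row lasts 1/8 s, in which the tool goes at most 62.5 mm and 10.7 degrees, less where a joint would pass 70% of its speed; a pose out of reach is approached as far as the arm can. A call is refused whole if a number of a shift passes 1 or a number of a turn 0.188, either way. A call with a gripper value outside its range is refused whole. The fingers move at their own pace and stop on an object; FORCE is the grip in N (left out, the last holds). Time passes only in rows, so rows that do not move let the fingers close. It gives the time, the measured TCP pose, the force and the opening at its end, in the units of the state.
- manip.get_state(): the state, without advancing time (a new reading comes with each control period).
- vision.grab_frame(name): name is "scene" or "top" or "wrist"; returns a dict with "frame" (384x512x3 uint8, red, green, blue), "intrinsics" (3x3 intrinsics, pixels), "k1" (the pictures are not rectified: a ray, as slopes to the right and down, at radius r is drawn at 1 + k1 r^2 times it, then the intrinsics apply), "T" (4x4, takes a point from camera to world coordinates); the wrist camera has in their place "T_tool_cam" (4x4, takes a point from camera to tool coordinates, whose origin is the TCP and whose axes are the tool frame's). Camera axes: x right, y up, looking along -z (the intrinsics and any distortion apply to the point x, -y, -z); pixel columns grow to the right and rows downward; lengths in m; the calibration is good to about 2 mm. A picture is of the moment at which its call begins: read the wrist's pose just before it. There is no depth.
- sign_off(): hands the job in, once; it reports no verdict.
Trained networks look in the newest picture that a camera, given by its name, has taken for a name from the list of things; names that differ only in an ending like _2 or _b are one class to them, and where a whole thing is asked for, a point or a joint stands for the part that bears it (a point fixed in the world has none). Each returns a list of dicts, best first, with "confidence" (0 to 1); they miss things now and then, are a little off and sometimes report something else, mostly with a low value. They report only what shows in the picture. A call takes as long as a camera call. They do not tell look-alikes from the thing itself.
- spotter.regions_of(camera, thing): "pixels" (384x512 bool, what is visible of it) and "uv" ([column, row] in pixels, amid what is visible of it).
The state is a dict: "time": time; "joint_pos": joint angles; "joint_velocities": joint speeds; "effort": joint torques, N m; "tcp_pos": TCP position; "tcp_rot": TCP orientation; "force": force on the tool from outside, world axes, zero at the start; "ft_torque": the same for the moment, N m; "width": finger opening in m.
Only numpy, scipy, OpenCV 4.12 (cv2) and the standard library are available. Lean on these libraries where they do the work, as an engineer would, in place of code of your own. Each camera call takes 0.05 s, during which the arm holds its last target.

## Working session

There is one attempt and no reset: what is moved stays moved. The work goes in short steps, Python scripts to look and compute and a shell command to move; the robot and the scene stay as the last step left them, time stands still between calls to the robot, and variables do not carry over. Pictures are saved under pics/ and viewed, and the job is handed in when it is done.

```bash
ls; mkdir -p pics
cat > h.py <<'E'
import numpy as np,cv2
from plant import manip,vision,sign_off,spotter
def save(n,f,crop=None,s=1):
    im=f["frame"][:,:,::-1]
    if crop: im=im[crop[1]:crop[3],crop[0]:crop[2]]
    if s!=1: im=cv2.resize(im,None,fx=s,fy=s,interpolation=cv2.INTER_CUBIC)
    cv2.imwrite("pics/"+n+".png",im)
def camT(f,st=None):
    if "T" in f: return np.array(f["T"])
    T=np.eye(4);T[:3,:3]=st["tcp_rot"];T[:3,3]=st["tcp_pos"];return T@np.array(f["T_tool_cam"])
def ray(f,uv,T):
    K=np.array(f["intrinsics"]);k=f["k1"]
    d=np.array([(uv[0]-K[0,2])/K[0,0],(uv[1]-K[1,2])/K[1,1]]);u=d.copy()
    for _ in range(30): u=d/(1+k*(u@u))
    v=T[:3,:3]@np.array([u[0],-u[1],-1]);return T[:3,3],v
def onz(f,uv,T,z):
    o,v=ray(f,uv,T);return o+v*(z-o[2])/v[2]
def proj(f,P,T):
    K=np.array(f["intrinsics"]);p=np.linalg.inv(T)@np.append(P,1)
    u=np.array([p[0],-p[1]])/-p[2];u=u*(1+f["k1"]*(u@u))
    return np.array([K[0,0]*u[0]+K[0,2],K[1,1]*u[1]+K[1,2]])
E
python3 - <<'E'
from h import *
s=manip.get_state();print(s["time"],s["tcp_pos"],np.round(s["tcp_rot"],3),s["width"],s["force"],manip.tcp_to_grasp)
for c in("scene","top","wrist"):
    s=manip.get_state();f=vision.grab_frame(c);save(c+"0",f);T=camT(f,s);print(c,np.round(T,3).tolist(),f["k1"],np.round(f["intrinsics"],1).tolist())
    for n in("pot_centre","scale","pan_top","tare_knob"):
        print(n,[(np.round(r["uv"]).tolist(),round(r["confidence"],2),int(r["pixels"].sum())) for r in spotter.regions_of(c,n)])
E
```

```text
pics
0.0 [0.22555392 0.50136446 0.23070473] [[-0.001  0.41   0.912]
 [-0.001  0.912 -0.41 ]
 [-1.    -0.001 -0.   ]] 0.08539109544521753 [-0.09995713  0.53354405 -0.10060257] 0.0187
scene [[-0.056, -0.611, 0.79, 1.393], [0.998, -0.047, 0.035, 0.043], [0.015, 0.79, 0.613, 0.755], [0.0, 0.0, 0.0, 1.0]] -0.10873696372033745 [[464.3, 0.0, 246.5], [0.0, 464.3, 195.8], [0.0, 0.0, 1.0]]
pot_centre [([365.0, 206.0], 0.89, 806), ([256.0, 175.0], 0.83, 647), ([334.0, 277.0], 0.73, 1092)]
scale [([253.0, 235.0], 0.88, 6630), ([264.0, 195.0], 0.59, 209)]
pan_top [([242.0, 223.0], 0.7, 2356)]
tare_knob [([261.0, 198.0], 0.75, 242)]
top [[0.004, 0.998, -0.066, 0.511], [-0.999, 0.002, -0.036, -0.021], [-0.035, 0.066, 0.997, 0.93], [0.0, 0.0, 0.0, 1.0]] -0.03007573802968354 [[358.6, 0.0, 257.8], [0.0, 358.6, 190.9], [0.0, 0.0, 1.0]]
pot_centre [([248.0, 264.0], 0.91, 424), ([142.0, 222.0], 0.68, 585), ([185.0, 129.0], 0.61, 577)]
scale [([251.0, 175.0], 0.66, 7877)]
pan_top [([256.0, 151.0], 0.72, 2817)]
tare_knob [([242.0, 210.0], 0.71, 610)]
wrist [[0.411, -0.868, -0.279, 0.154], [0.912, 0.391, 0.125, 0.533], [0.0, -0.305, 0.952, 0.374], [0.0, 0.0, 0.0, 1.0]] -0.054818101083725194 [[269.0, 0.0, 260.4], [0.0, 269.0, 186.0], [0.0, 0.0, 1.0]]
pot_centre []
scale [([112.0, 374.0], 0.65, 808)]
pan_top []
tare_knob []
```

View pics/scene0.png

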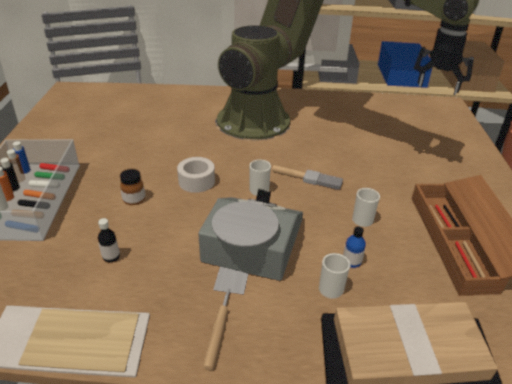

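View pics/top0.png

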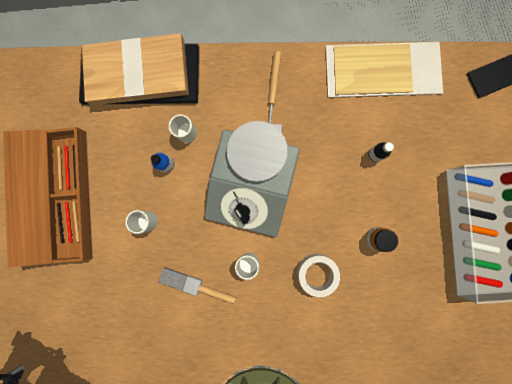

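View pics/wrist0.png

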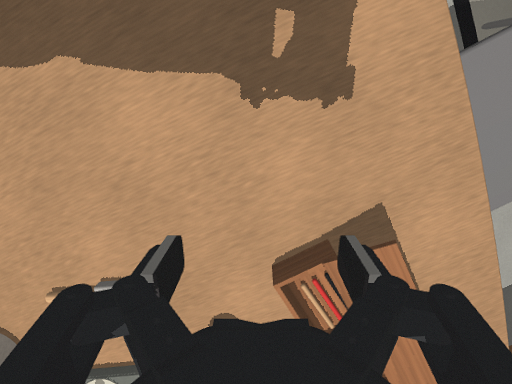

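The candidates for the pot are three white pots, seen in the top view at (141,222), (181,128) and (247,267), and in the scene view at (366,207), (334,276) and (260,177). Robot's left is +y, which is towards lower columns in the top view, so the choice is the one at (141,222). I'll measure them and check in a crop.

Run:
```python
from h import *
F={c:vision.grab_frame(c) for c in("scene","top")}
def tri(a,b):
    A=[];B=[]
    M=np.zeros((3,3));q=np.zeros(3)
    for c,uv in(("scene",a),("top",b)):
        o,v=ray(F[c],uv,camT(F[c]));v/=np.linalg.norm(v);P=np.eye(3)-np.outer(v,v);M+=P;q+=P@o
    return np.linalg.solve(M,q)
R={c:spotter.regions_of(c,"pot_centre") for c in F}
for a in R["scene"]:
  for b in R["top"]:
    p=tri(a["uv"],b["uv"]);e=[np.linalg.norm(proj(F[c],p,camT(F[c]))-u) for c,u in(("scene",a["uv"]),("top",b["uv"]))]
    if max(e)<6:print(np.round(a["uv"]),np.round(b["uv"]),np.round(p,3),np.round(e,1))
top=F["top"]
# rim ellipses
for b in R["top"]:
    m=b["pixels"].astype(np.uint8);ys,xs=np.nonzero(m);print("top bbox",xs.min(),xs.max(),ys.min(),ys.max())
for n in("pan_top","tare_knob","scale"):
    for c in F:
        for r in spotter.regions_of(c,n)[:1]:
            ys,xs=np.nonzero(r["pixels"]);print(n,c,r["uv"],xs.min(),xs.max(),ys.min(),ys.max())
            if n=="pan_top": 
                cs,_=cv2.findContours(r["pixels"].astype(np.uint8),0,1);e=cv2.fitEllipse(max(cs,key=len));print(e,onz(F[c],e[0],camT(F[c]),.118))
save("cropP",top,(90,170,190,270),6);save("cropS",top,(195,110,310,250),4)
save("cropK",F["scene"],(190,180,320,290),6);save("cropPs",F["scene"],(320,160,420,310),4)
```

```text
[257. 176.] [247. 264.] [0.392 0.031 0.045] [2.1 2.3]
[333. 275.] [184. 129.] [0.726 0.197 0.042] [0. 0.]
[367. 208.] [142. 223.] [0.487 0.303 0.033] [0. 0.]
[311. 177.] [184. 129.] [0.675 0.138 0.253] [3.6 3.6]
top bbox 126 157 210 232
top bbox 169 196 115 143
top bbox 235 258 253 278
pan_top scene [246.4, 220.8] 211 278 200 245
((244.73959350585938, 222.87449645996094), (44.82278823852539, 67.731689453125), 88.9478988647461) [0.66362611 0.00809865 0.118     ]
pan_top top [257.0, 150.5] 227 286 122 180
((256.57568359375, 150.65509033203125), (58.41126251220703, 60.536163330078125), 78.78150177001953) [0.65684121 0.01055042 0.118     ]
tare_knob scene [262.5, 195.4] 252 273 189 205
tare_knob top [242.6, 209.7] 229 257 196 222
scale scene [252.0, 233.9] 198 302 189 280
scale top [252.3, 179.1] 205 298 121 235
```

Run:
```python
import cv2,numpy as np
a=cv2.imread("pics/cropP.png");b=cv2.imread("pics/cropPs.png");b=cv2.resize(b,(400,600));a=cv2.resize(a,(400,400));a=cv2.copyMakeBorder(a,0,200,0,0,0)
cv2.imwrite("pics/both.png",np.hstack([a,b]))
```

```text
(no output)
```

View pics/both.png

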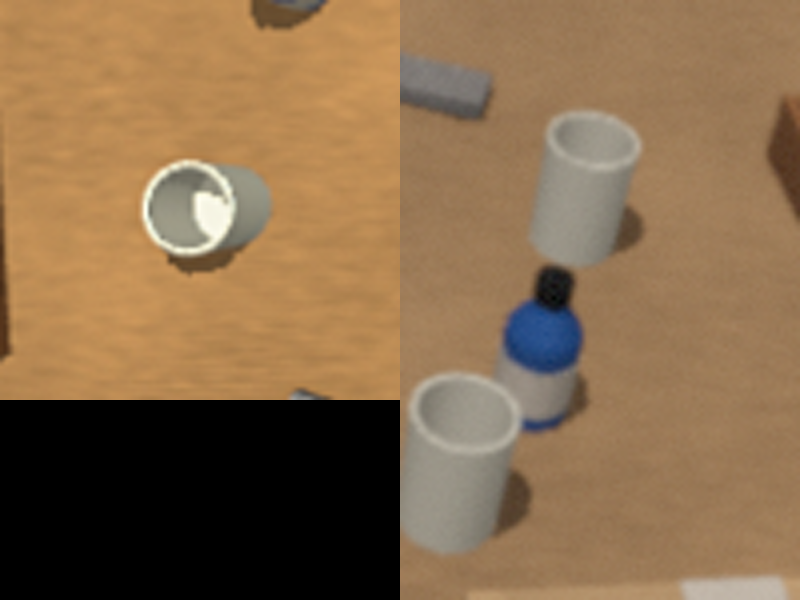

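View pics/cropS.png

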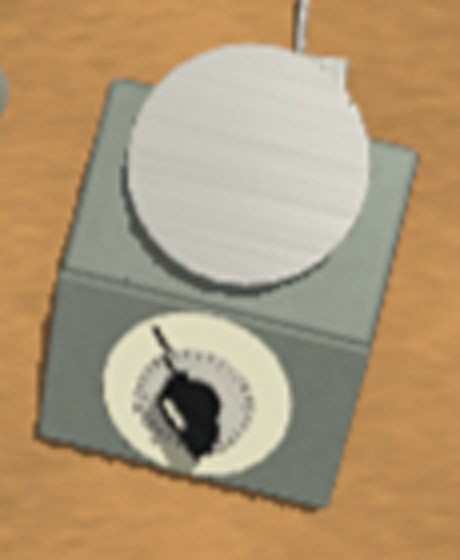

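The chosen pot is upright and open at top (137,222) for the rim and scene (367,208), with no others nearby except the blue bottle (162,162 in top). Next I'll fit the scale pose.

Run:
```python
from h import *
from scipy.optimize import least_squares
F=vision.grab_frame("top");T=camT(F);S=vision.grab_frame("scene");TS=camT(S)
o=lambda x,y:(195+x/4,110+y/4)
# slope: from lower front (x=-.1125,z~.025) up to z .094: run .069/tan35=.0985 -> x=-.014
P=[((.1125,.095,.094),o(115,80)),((.1125,-.095,.094),o(418,155)),((-.012,.095,.094),o(65,268)),((-.012,-.095,.094),o(368,352)),((-.1125,.095,.025),o(40,433)),((-.1125,-.095,.025),o(322,505)),((.075,0,.118),o(249,165)),((-.061,0,.0595),o(198,395))]
def W(q,p):
    c,s=np.cos(q[2]),np.sin(q[2]);return np.array([q[0]+c*p[0]-s*p[1],q[1]+s*p[0]+c*p[1],p[2]])
f=lambda q:np.concatenate([proj(F,W(q,p),T)-u for p,u in P])
r=least_squares(f,[.58,.03,0],loss="soft_l1");q=r.x;print(q[:2],np.degrees(q[2]));print(np.round(f(q).reshape(-1,2),1).tolist())
print("pan",W(q,(.075,0,.118)),"dial",W(q,(-.061,0,.0595)))
print("scene pan ctr",proj(S,W(q,(.075,0,.118)),TS),"corner",[np.round(proj(S,W(q,p),TS)) for p,_ in P[:4]])
c=onz(F,(137.0,222.0),T,.08);print("pot rim",c)
d=onz(F,(90+248/4,170+207/4),T,.0);print("pot foot approx",d)
# scene: rim centre crop(592,138 in /4 offset 400)
u=(320+(592-400)/4,160+140/4);print("scene rim",u,onz(S,u,TS,.08))
u2=(320+(575-400)/4,160+244/4);print("scene foot",onz(S,u2,TS,.0), proj(S,c,TS))
for n in("paint_b","jar","tape","paint_a"):
  print(n,[(np.round(onz(F,r["uv"],T,.05),3),round(r["confidence"],2)) for r in spotter.regions_of("top",n)[:2]])
np.save("scale.npy",q)
```

```text
[0.58430225 0.02730959] -14.803890738073878
[[-0.3, -2.7], [1.7, -1.4], [-1.8, 0.8], [0.7, 0.5], [-1.5, 0.5], [0.6, 2.3], [0.4, -0.6], [-0.5, -0.2]]
pan [0.6568127  0.00814624 0.118     ] dial [0.52532708 0.04289579 0.0595    ]
scene pan ctr [244.95515863 220.74097269] corner [array([284., 251.]), array([197., 231.]), array([298., 214.]), array([218., 197.])]
pot rim [0.49177344 0.29850137 0.08      ]
pot foot approx [0.49089577 0.28858628 0.        ]
scene rim (368.0, 195.0) [0.49690877 0.29671691 0.08      ]
scene foot [0.50006653 0.29962586 0.        ] [368.41365678 193.74201271]
paint_b [(array([ 0.66 , -0.288,  0.05 ]), 0.75), (array([0.644, 0.247, 0.05 ]), 0.52)]
jar [(array([ 0.445, -0.284,  0.05 ]), 0.66)]
tape [(array([ 0.357, -0.157,  0.05 ]), 0.8), (array([0.532, 0.048, 0.05 ]), 0.21)]
paint_a [(array([ 0.66 , -0.288,  0.05 ]), 0.75), (array([0.644, 0.247, 0.05 ]), 0.52)]
```

View pics/cropK.png

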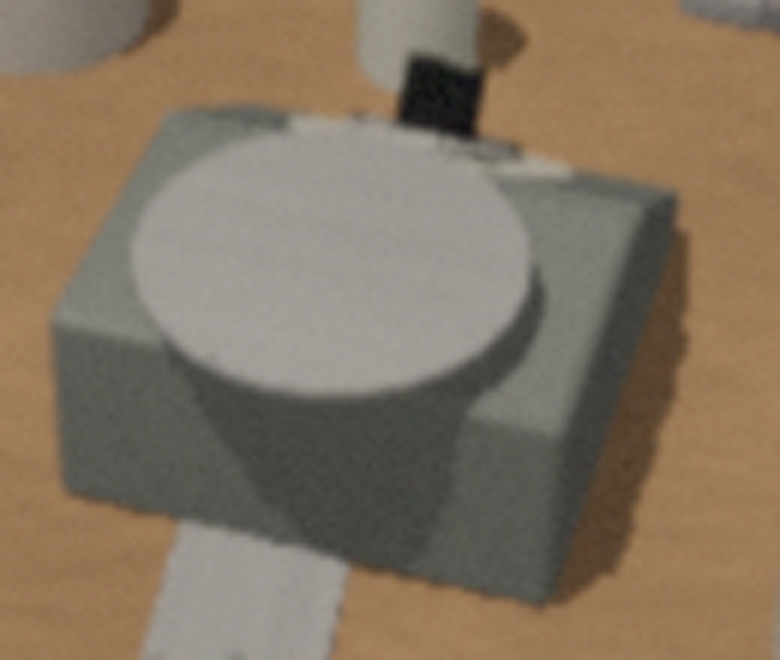

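```bash
python3 -m inch '[[[0,-0.23,1],[0,0,0],1],[[0,-0.23,1],[0,0,0],1],[[0,-0.23,1],[0,0,0],1],[[0,-0.23,1],[0,0,0],1],[[0,-0.23,1],[0,0,0],1],[[0,-0.23,1],[0,0,0],1],[[0,-0.23,1],[0,0,0],1],[[0,-0.23,1],[0,0,0],1]]' && python3 -m inch '[[[0,-0.23,1],[0,0,0],1],[[0,-0.23,1],[0,0,0],1],[[0,-0.23,0.9],[0,0,0],1],[[0,0,0],[0,0,0],1],[[0,0,0],[0,0,0],1]]'
python3 - <<'E'
from h import *
s=manip.get_state();f=vision.grab_frame("wrist");save("w1",f);T=camT(f,s)
print(s["time"],s["tcp_pos"],np.round(s["tcp_rot"],3).tolist(),np.round(s["joint_pos"],1))
for r in spotter.regions_of("wrist","pot_centre"):
    ys,xs=np.nonzero(r["pixels"]);print(r["uv"],r["confidence"],xs.min(),xs.max(),ys.min(),ys.max())
print(proj(f,[.493,.298,.08],T),proj(f,[.493,.298,0],T))
E
```

```text
time: 2.55
tcp_pos: [0.4226, 0.3521, 0.2313]
tcp_rot: [[0.0, 0.41, 0.912], [0.0, 0.912, -0.41], [-1.0, 0.0, -0.0]]
force: [0.6, -0.7, 0.8]
width: 0.0854
time: 3.18
tcp_pos: [0.4923, 0.2985, 0.2312]
tcp_rot: [[-0.0, 0.41, 0.912], [0.0, 0.912, -0.41], [-1.0, -0.0, -0.0]]
force: [0.4, -0.3, -0.4]
width: 0.0852
3.175 [0.49234976 0.29845727 0.23120908] [[-0.0, 0.41, 0.912], [0.0, 0.912, -0.41], [-1.0, -0.0, -0.0]] [ 27.6  20.5  82.8   0.   76.7 -38.2]
[261.4, 167.4] 0.96 237 285 140 195
[261.9, 308.4] 0.72 248 280 293 322
[39.1, 174.5] 0.63 2 83 150 205
[260.72219392 173.67502829] [260.64936131 158.8998798 ]
```

View pics/w1.png

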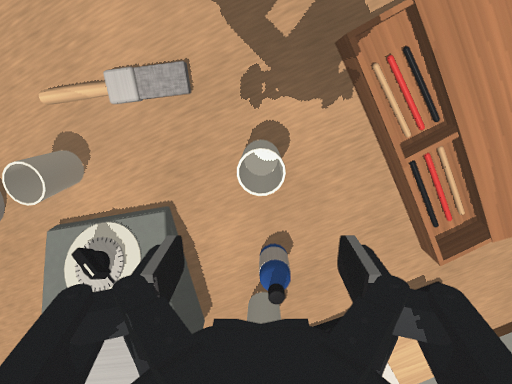

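The pot rim is at (261,171), 3 px short of where I predicted it, and centred between the jaws. I'll correct by 2 mm, go down and grip.

```bash
python3 -m inch '[[[1,0,-0.07],[0,0,0],1],[[1,0,0],[0,0,0],1],[[1,0,0],[0,0,0],1],[[1,0,0],[0,0,0],1],[[1,0,0],[0,0,0],1],[[1,0,0],[0,0,0],1],[[0.67,0,0],[0,0,0],1],[[0,0,0],[0,0,0],1]]' 30 && python3 -m inch '[[[0,0,0],[0,0,0],-1],[[0,0,0],[0,0,0],-1],[[0,0,0],[0,0,0],-1],[[0,0,0],[0,0,0],-1],[[0,0,0],[0,0,0],-1],[[0,0,0],[0,0,0],-1]]' 30
python3 - <<'E'
from h import *
s=manip.get_state();print(s["width"],s["force"]);save("w2",vision.grab_frame("wrist"))
E
```

```text
time: 4.28
tcp_pos: [0.4898, 0.2992, 0.0301]
tcp_rot: [[-0.002, 0.41, 0.912], [-0.001, 0.912, -0.41], [-1.0, -0.002, -0.002]]
force: [0.1, -0.4, 0.1]
width: 0.0854
time: 5.03
tcp_pos: [0.4912, 0.2994, 0.0327]
tcp_rot: [[0.002, 0.41, 0.912], [0.001, 0.912, -0.41], [-1.0, 0.002, 0.001]]
force: [-2.7, -0.7, 6.5]
width: 0.0559
0.0558672081353128 [-2.73258734 -0.65874695  6.51542206]
```

View pics/w2.png

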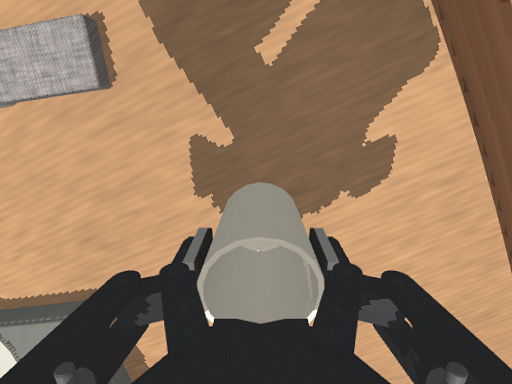

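Gripped at a width of 55.9 mm, and the pot shows upright between the pads at (260,280). I'll lift it and weigh it.

```bash
python3 -m inch '[[[-0.3,0,0],[0,0,0],-1],[[-1,0,0],[0,0,0],-1],[[-1,0,0],[0,0,0],-1],[[-1,0,0],[0,0,0],-1],[[-1,0,0],[0,0,0],-1],[[-1,0,0],[0,0,0],-1],[[-1,0,0],[0,0,0],-1],[[-0.3,0,0],[0,0,0],-1]]' && python3 -m inch '[[[0,-0.3,0.4],[0,0,0],-1],[[0,-0.66,0.9],[0,0,0],-1],[[0,-0.66,0.9],[0,0,0],-1],[[0,-0.66,0.9],[0,0,0],-1],[[0,-0.66,0.9],[0,0,0],-1],[[0,-0.66,0.9],[0,0,0],-1],[[0,-0.66,0.9],[0,0,0],-1],[[0,-0.66,0.9],[0,0,0],-1]]' && python3 -m inch '[[[0,-0.66,0.9],[0,0,0],-1],[[0,-0.66,0.9],[0,0,0],-1],[[0,-0.34,0.5],[0,0,0],-1],[[0,0,0],[0,0,0],-1],[[0,0,0],[0,0,0],-1],[[0,0,0],[0,0,0],-1]]'
python3 - <<'E'
from h import *
s=manip.get_state();print(s["width"],s["force"],s["ft_torque"],s["joint_pos"]);f=vision.grab_frame("top");save("t3",f,(150,60,350,260),3);g=vision.grab_frame("scene");save("s3",g,(150,100,350,300),3)
E
```

```text
time: 6.08
tcp_pos: [0.4911, 0.2992, 0.2315]
tcp_rot: [[0.003, 0.41, 0.912], [0.002, 0.912, -0.41], [-1.0, 0.003, 0.002]]
force: [-0.1, -0.3, -3.1]
width: 0.0556
time: 7.08
tcp_pos: [0.6137, 0.0799, 0.2274]
tcp_rot: [[-0.002, 0.411, 0.912], [-0.0, 0.912, -0.411], [-1.0, -0.001, -0.002]]
force: [0.6, 0.1, -1.8]
width: 0.0555
time: 7.82
tcp_pos: [0.6558, 0.0092, 0.2293]
tcp_rot: [[0.0, 0.409, 0.912], [0.0, 0.912, -0.409], [-1.0, 0.0, 0.0]]
force: [-0.2, 0.0, -1.8]
width: 0.0556
0.05560756246823143 [-0.17372191  0.02350016 -1.8015329 ] [0.00295009 0.0109101  0.00834346] [-2.39840899e+00  3.11097504e+01  6.78749279e+01  4.23124091e-03
  8.10114696e+01 -6.82408685e+01]
```

View pics/s3.png

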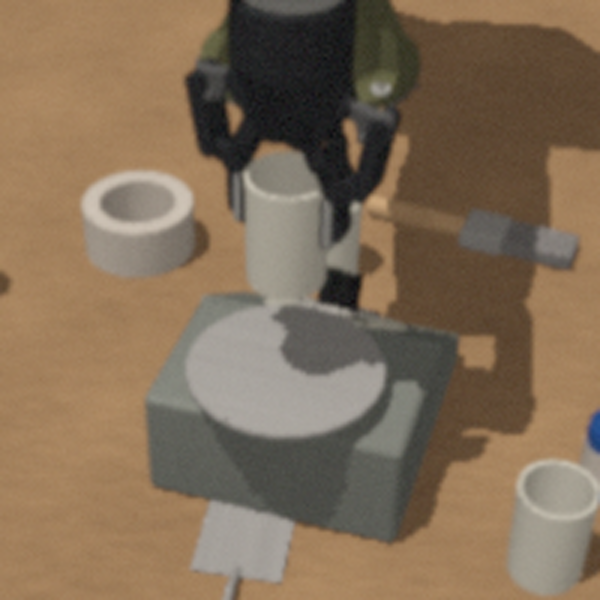

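View pics/t3.png

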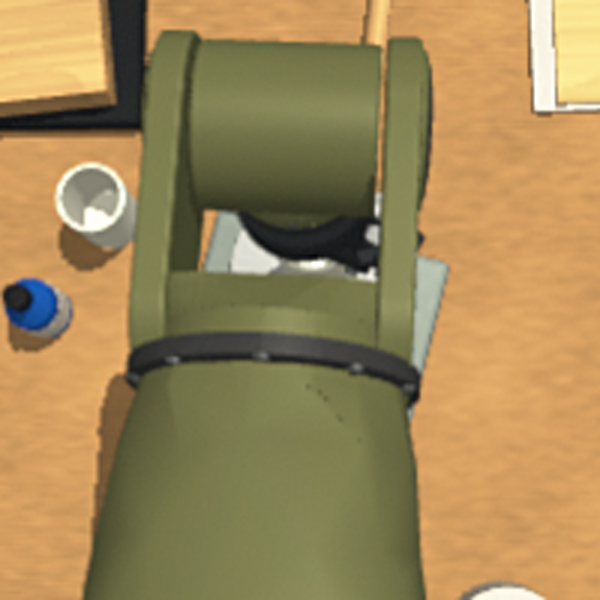

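The pot weighs about 1.8 N (0.18 kg), so the pan should sink about 7 mm. It hangs upright above the pan, so I'll lower it slowly.

```bash
python3 -m inch '[[[0.5,0,0.05],[0,0,0],-1],[[0.8,0,0],[0,0,0],-1],[[0.7,0,0],[0,0,0],-1],[[0.3,0,0],[0,0,0],-1],[[0.1,0,0],[0,0,0],-1],[[0,0,0],[0,0,0],-1],[[0,0,0],[0,0,0],-1]]' && python3 -m inch '[[[0.07,0,0],[0,0,0],-1],[[0.07,0,0],[0,0,0],-1],[[0,0,0],[0,0,0],-1],[[0,0,0],[0,0,0],-1]]'
```

```text
time: 8.8
tcp_pos: [0.6577, 0.0076, 0.158]
tcp_rot: [[0.001, 0.41, 0.912], [-0.0, 0.912, -0.41], [-1.0, 0.0, 0.001]]
force: [-0.8, -0.0, -1.3]
width: 0.0554
time: 9.3
tcp_pos: [0.6574, 0.0076, 0.153]
tcp_rot: [[0.0, 0.41, 0.912], [-0.0, 0.912, -0.41], [-1.0, 0.0, 0.0]]
force: [0.2, 0.2, -0.4]
width: 0.0553
```

```bash
python3 -m inch '[[[0.07,0,0],[0,0,0],-1],[[0.07,0,0],[0,0,0],-1],[[0,0,0],[0,0,0],-1],[[0,0,0],[0,0,0],-1],[[0,0,0],[0,0,0],-1],[[0,0,0],[0,0,0],-1]]'
python3 - <<'E'
from h import *
r=[]
for i in range(4):
    f=vision.grab_frame("scene");r.append(manip.get_state()["force"])
print(np.round(r,2));save("s4",f,(150,100,350,300),3)
E
```

```text
time: 10.05
tcp_pos: [0.6574, 0.0076, 0.1488]
tcp_rot: [[-0.0, 0.41, 0.912], [-0.0, 0.912, -0.41], [-1.0, -0.0, -0.0]]
force: [-1.1, -0.1, -1.6]
width: 0.0554
[[-0.15 -0.48 -1.08]
 [-0.64 -0.24 -1.64]
 [ 0.02  0.4  -0.58]
 [ 0.44  0.28 -1.25]]
```

View pics/s4.png

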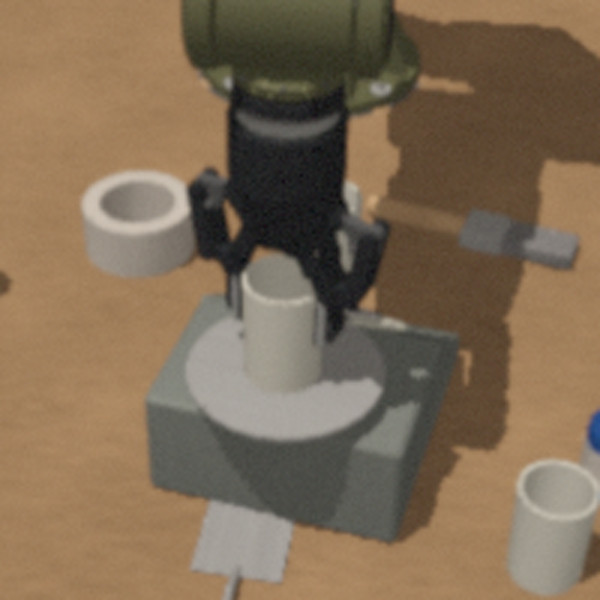

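The pot is in contact, its foot near crop (284,370), with the pan centre at about (286,370). I'll lower until the weight is off.

```bash
python3 -m inch '[[[0.06,0,0],[0,0,0],-1],[[0.06,0,0],[0,0,0],-1],[[0.05,0,0],[0,0,0],-1],[[0,0,0],[0,0,0],-1],[[0,0,0],[0,0,0],-1],[[0,0,0],[0,0,0],-1],[[0,0,0],[0,0,0],-1]]'
python3 - <<'E'
from h import *
r=[]
for i in range(6):
    f=vision.grab_frame("scene");r.append(manip.get_state()["force"])
print(np.round(np.mean(r,0),2));save("s5",f,(190,140,320,280),4)
E
```

```text
time: 11.12
tcp_pos: [0.6575, 0.0076, 0.1438]
tcp_rot: [[0.0, 0.41, 0.912], [0.0, 0.912, -0.41], [-1.0, 0.0, 0.0]]
force: [-1.1, 0.9, 0.2]
width: 0.0555
[-0.6   0.23 -0.01]
```

View pics/s5.png

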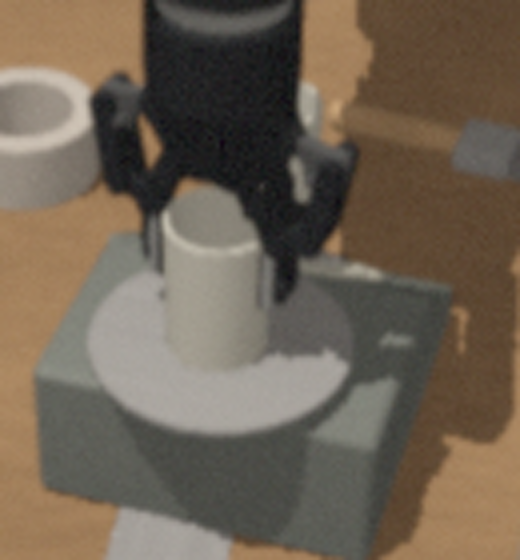

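The weight is off (mean Fz about 0) and the pan has sunk. I'll release, rise and look.

```bash
python3 -m inch '[[[0,0,0],[0,0,0],0.36],[[0,0,0],[0,0,0],0.42],[[0,0,0],[0,0,0],0.55],[[0,0,0],[0,0,0],0.8],[[0,0,0],[0,0,0],0.8],[[-0.2,0,0],[0,0,0],0.8],[[-0.6,0,0],[0,0,0],0.8],[[-1,0,0],[0,0,0],0.8]]' && python3 -m inch '[[[-1,0,0],[0,0,0],0.8],[[-1,0,0],[0,0,0],0.8],[[-1,0,-0.5],[0,0,0],0.8],[[0,0,-1],[0,0,0],0.8],[[0,0,-1],[0,0,0],0.8],[[0,0,-1],[0,0,0],0.8],[[0,0,-0.3],[0,0,0],0.8],[[0,0,0],[0,0,0],0.8]]'
python3 - <<'E'
from h import *
s=manip.get_state();f=vision.grab_frame("wrist");save("w6",f);print(s["tcp_pos"],s["time"])
f=vision.grab_frame("scene");save("s6",f,(190,120,320,280),4)
E
```

```text
time: 12.42
tcp_pos: [0.6572, 0.0076, 0.1988]
tcp_rot: [[-0.001, 0.41, 0.912], [0.0, 0.912, -0.41], [-1.0, -0.0, -0.001]]
force: [0.5, 0.2, 0.7]
width: 0.0768
time: 13.42
tcp_pos: [0.5537, 0.0544, 0.2888]
tcp_rot: [[0.002, 0.41, 0.912], [-0.0, 0.912, -0.41], [-1.0, 0.001, 0.001]]
force: [0.8, 0.0, 0.3]
width: 0.0767
[0.55366839 0.0543942  0.28876265] 13.425
```

View pics/w6.png

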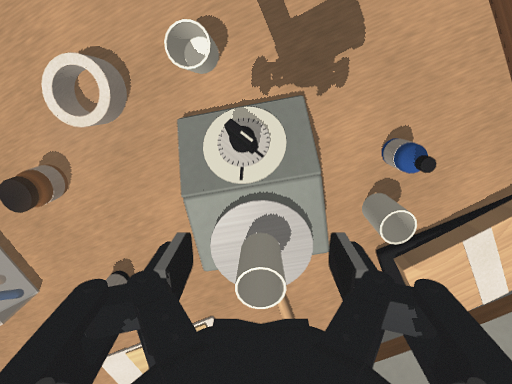

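View pics/s6.png

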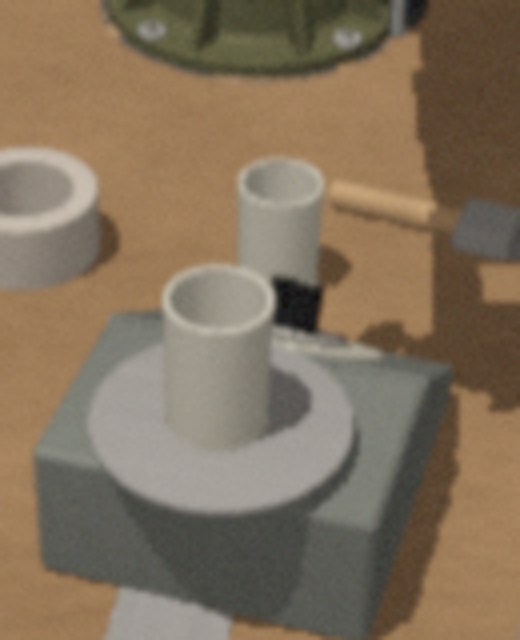

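The pot stands alone, centred on the pan. The needle shows in the wrist picture at (241,172), and the zero mark seems to be near (261,156). I'll zoom in and measure.

```bash
python3 - <<'E'
import cv2
a=cv2.imread("pics/w6.png")[95:195,195:295];cv2.imwrite("pics/w6z.png",cv2.resize(a,None,fx=6,fy=6,interpolation=cv2.INTER_CUBIC))
E
cat >> h.py <<'E'
q=np.load("scale.npy")
_c,_s=np.cos(q[2]),np.sin(q[2]);RS=np.array([[_c,-_s,0],[_s,_c,0],[0,0,1.]])
a35=np.radians(35)
# dial frame columns: x up slope, y scale+y, z out
Z=np.array([-np.sin(a35),0,np.cos(a35)]);X=np.array([np.cos(a35),0,np.sin(a35)]);Y=np.cross(Z,X)
RD=RS@np.column_stack([X,Y,Z]);DC=RS@np.array([-.061,0,.0595])+np.array([q[0],q[1],0])
def dial(f,T,uv,h,ctr=None):
    "pixel -> dial plane (x,y) at height h, clockwise angle deg"
    o,v=ray(f,uv,T);n=RD[:,2];t=((DC-o)@n+h)/(v@n);p=RD.T@(o+t*v-DC)
    c=np.zeros(2) if ctr is None else ctr
    return p[:2],np.degrees(np.arctan2(-(p[1]-c[1]),p[0]-c[0]))
E
python3 -c "
from h import *
print(DC,RD)"
```

```text
[0.52532708 0.04289579 0.0595    ] [[ 0.79196114  0.25551141 -0.55453716]
 [-0.20930269  0.96680604  0.14655532]
 [ 0.57357644  0.          0.81915204]]
```

View pics/w6z.png

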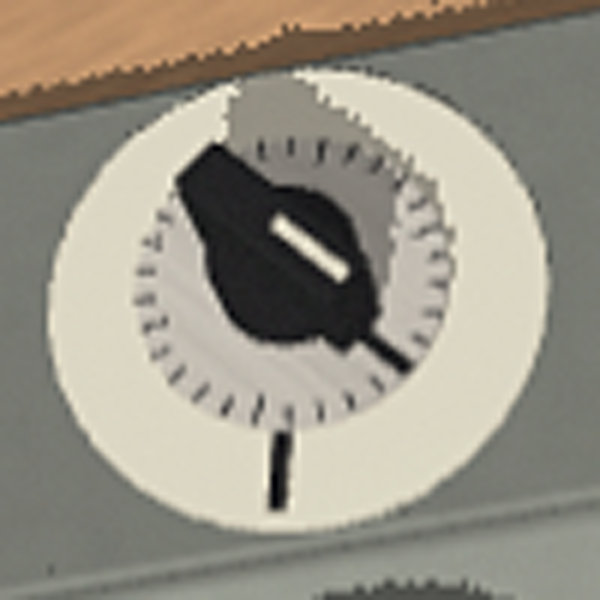

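Run:
```python
from h import *
s=manip.get_state();f=vision.grab_frame("wrist");T=camT(f,s)
g=lambda x,y:(195+x/6-.4,95+y/6-.4)
print("face ctr",dial(f,T,g(298,300),0))
c=dial(f,T,g(298,300),0)[0]
for n,uv,h in(("needle out",(277,510),.005),("needle in",(283,433),.005),("mark out",(406,370),.008),("mark in",(370,338),.008),("stripe a",(278,224),.036),("stripe b",(343,274),.036),("pan? ",(0,0),0)):
    print(n,dial(f,T,g(*uv),h,c))
s_=[dial(f,T,g(*u),.036,c)[0] for u in((278,224),(343,274))];d=s_[1]-s_[0];print("stripe dir",np.degrees(np.arctan2(-d[1],d[0])))
```

```text
face ctr (array([ 0.00183188, -0.00099907]), np.float64(28.607199869289644))
needle out (array([ 0.05332456, -0.0109628 ]), np.float64(10.95127957908334))
needle in (array([ 0.03576437, -0.00760432]), np.float64(11.01535968996116))
mark out (array([0.02695527, 0.02138931]), np.float64(-41.70540218480458))
mark in (array([0.01795032, 0.01455346]), np.float64(-43.97631575353802))
stripe a (array([0.00177281, 0.00027312]), np.float64(-92.65856248390193))
stripe b (array([0.01572855, 0.01229295]), np.float64(-43.72600361747298))
pan?  (array([-0.0947446 , -0.06608495]), np.float64(146.02275127099642))
stripe dir -40.73772336731288
```

The disc mark reads −42° and the needle +11°, so the knob needs about +53° clockwise. I'll work out the turn and standoff.

```bash
cat >> h.py <<'E'
def target(alpha,out,cx=.0018,cy=-.001):
    a=np.radians(alpha);b=np.array([np.cos(a),-np.sin(a),0]);n=np.cross([0,0,1],b)
    R=RD@np.column_stack([[0,0,-1],n,b]);return R,DC+RD@np.array([cx,cy,out])
def need(alpha,out,cx=.0018,cy=-.001):
    s=manip.get_state();R,p=target(alpha,out,cx,cy);R0=np.array(s["tcp_rot"])
    print("rotvec",np.round(cv2.Rodrigues(R0.T@R)[0].ravel(),3),"shift now axes",np.round(R0.T@(p-s["tcp_pos"])/.03,3),"shift target axes",np.round(R.T@(p-s["tcp_pos"])/.03,3),"j",np.round(s["joint_pos"],1),s["time"])
E
python3 -c "
from h import *
need(-41.5,.11)"
```

```text
rotvec [-0.861 -0.606 -0.174] shift now axes [ 4.567 -1.101 -2.741] shift target axes [ 2.087  2.824 -4.154] j [  1.8  16.   81.2  -0.   82.8 -64. ] 13.575
```

```bash
python3 -m inch '[[[0,0,0],[-0.108,-0.076,-0.022],1],[[0,0,0],[-0.108,-0.076,-0.022],1],[[0,0,0],[-0.108,-0.076,-0.022],1],[[0,0,0],[-0.108,-0.076,-0.022],1],[[0,0,0],[-0.108,-0.076,-0.022],1],[[0,0,0],[-0.108,-0.076,-0.022],1],[[0,0,0],[-0.108,-0.076,-0.022],1],[[0,0,0],[-0.108,-0.076,-0.022],1]]'; python3 -c "
from h import *
need(-41.5,.11)"
```

```text
time: 14.58
tcp_pos: [0.5539, 0.0542, 0.2877]
tcp_rot: [[0.558, -0.338, 0.758], [-0.147, 0.859, 0.491], [-0.817, -0.385, 0.429]]
force: [1.4, -0.1, 0.2]
width: 0.0851
rotvec [0.008 0.003 0.002] shift now axes [ 2.07   2.854 -4.141] shift target axes [ 2.091  2.818 -4.155] j [  7.3   0.6 104.7 -18.5  43.  -99.9] 14.575
```

```bash
python3 -m inch '[[[0.34,0.47,-0.69],[0,0,0],1],[[0.34,0.47,-0.69],[0,0,0],1],[[0.34,0.47,-0.69],[0,0,0],1],[[0.34,0.47,-0.69],[0,0,0],1],[[0.34,0.47,-0.69],[0,0,0],1],[[0.34,0.47,-0.69],[0,0,0],1],[[0,0,0],[0,0,0],1],[[0,0,0],[0,0,0],1]]'
python3 - <<'E'
from h import *
need(-41.5,.11)
s=manip.get_state();f=vision.grab_frame("wrist");save("w7",f);T=camT(f,s)
print(proj(f,DC+RD@[.0018,-.001,0],T),proj(f,DC+RD@[.0018,-.001,.036],T))
E
```

```text
time: 15.58
tcp_pos: [0.4658, 0.0576, 0.153]
tcp_rot: [[0.557, -0.335, 0.76], [-0.147, 0.861, 0.487], [-0.817, -0.383, 0.43]]
force: [-0.4, 0.5, -0.9]
width: 0.0854
rotvec [0.004 0.002 0.002] shift now axes [ 0.058  0.035 -0.04 ] shift target axes [ 0.058  0.034 -0.04 ] j [ 9.700e+00 -1.000e-01  1.255e+02 -3.330e+01  2.580e+01 -8.060e+01] 15.575
[261.73684304 181.73411562] [261.8607166  193.94041006]
```

View pics/w7.png

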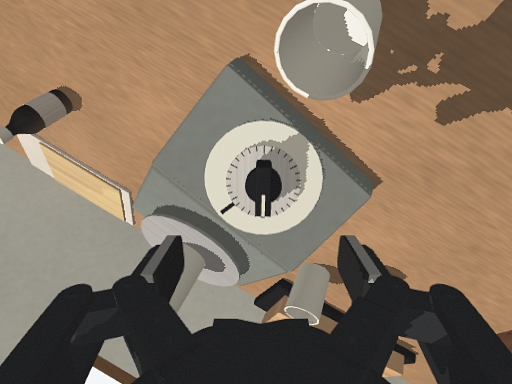

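Run:
```python
from h import *
s=manip.get_state();f=vision.grab_frame("wrist");T=camT(f,s)
save("w7z",f,(200,115,330,240),6)
im=f["frame"].astype(int)
# cream face: r-b high and bright
m=((im.sum(2)>540)&(im[:,:,0]-im[:,:,2]>18)).astype(np.uint8)
mm=np.zeros_like(m);mm[110:245,195:335]=m[110:245,195:335]
cs,_=cv2.findContours(mm,0,1);c=max(cs,key=cv2.contourArea);h=cv2.convexHull(c);e=cv2.fitEllipse(h);print(e,dial(f,T,e[0],0))
P=np.array([dial(f,T,p,0)[0] for p in h[:,0].astype(float)])
A=np.c_[2*P,np.ones(len(P))];x=np.linalg.lstsq(A,(P**2).sum(1),rcond=None)[0];print("circle",x[:2],np.sqrt(x[2]+x[:2]@x[:2]))
```

```text
((263.0271301269531, 177.1630401611328), (112.99382781982422, 117.72615814208984), 90.57467651367188) (array([-0.00243364, -0.00313743]), np.float64(127.79998657100238))
circle [ 0.00045508 -0.0005609 ] 0.058301294108136836
```

View pics/w7z.png

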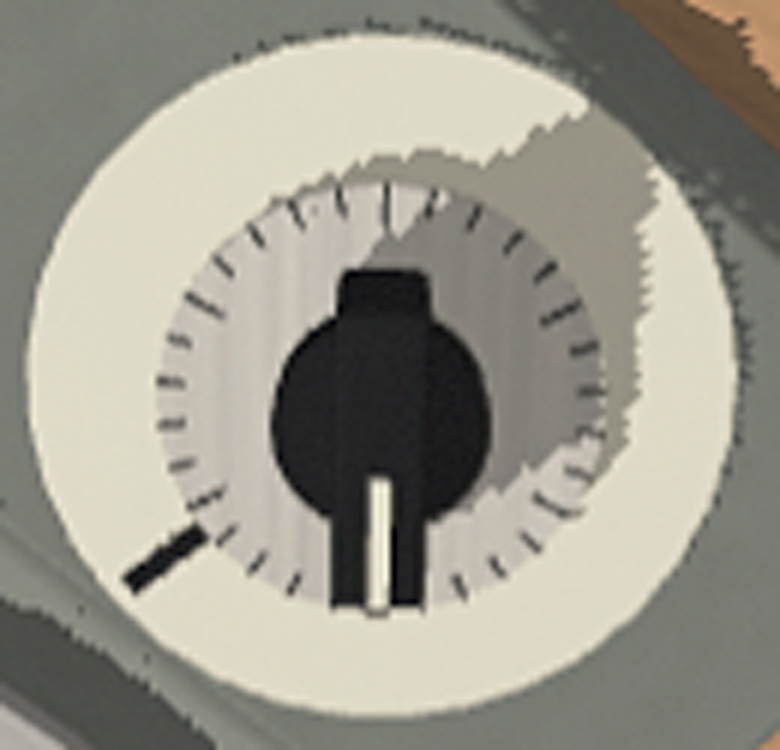

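Run:
```python
from h import *
s=manip.get_state();f=vision.grab_frame("wrist");T=camT(f,s)
g=lambda x,y:(200+x/6-.4,115+y/6-.4)
for n,u,h in(("face",(383,376),0),("disc",(381,400),.008),("bar",(380,440),.036)): print(n,dial(f,T,g(*u),h))
for n,a,b,h in(("barL",(337,310),(330,605),.036),("barR",(430,310),(426,605),.036),("stripe",(380,478),(376,612),.036),("needle",(205,535),(128,585),.005)):
    p,q_=dial(f,T,g(*a),h)[0],dial(f,T,g(*b),h)[0];d=q_-p;print(n,p,q_,np.degrees(np.arctan2(-d[1],d[0])))
def fitc(pts,h):
    P=np.array([dial(f,T,g(*p),h)[0] for p in pts]);A=np.c_[2*P,np.ones(len(P))];x=np.linalg.lstsq(A,(P**2).sum(1),rcond=None)[0];return x[:2],np.sqrt(x[2]+x[:2]@x[:2])
print(fitc([(28,360),(383,717),(738,376),(383,35),(130,590),(180,95)],0),fitc([(157,410),(387,185),(605,400),(280,600),(240,230),(510,230),(460,595)],.008))
need(-41.5,.06,0,0)
```

```text
face (array([-0.00280623, -0.0027974 ]), np.float64(135.09035801904264))
disc (array([-0.00129181, -0.00196455]), np.float64(123.32735264519884))
bar (array([-0.00295383, -0.00393544]), np.float64(126.8908345575027))
barL [-0.01317791 -0.02113095] [0.0211155  0.00769827] -40.05254975123041
barR [-0.02179624 -0.01146265] [0.01166771 0.01829343] -41.64342790639242
stripe [ 1.33973097e-03 -8.98254798e-05] [0.01743045 0.01352841] -40.24261191949541
needle [ 0.03635104 -0.00753375] [ 0.05194555 -0.01141106] 13.962501470152905
(array([-0.00085167, -0.00024229]), np.float64(0.05823019677034847)) (array([ 0.00031268, -0.00127067]), np.float64(0.035965678061992315))
rotvec [0.004 0.003 0.002] shift now axes [ 1.727  0.096 -0.057] shift target axes [ 1.727  0.093 -0.053] j [ 9.700e+00 -1.000e-01  1.255e+02 -3.340e+01  2.570e+01 -8.060e+01] 15.725
```

Bar and disc are centred within about 1 mm of the model, with the bar at −41°. I'll move in with the jaws half open.

```bash
python3 -m inch '[[[0.7,0.07,-0.07],[0.004,0,0],0],[[0.7,0,0],[0,0,0],0],[[0.7,0,0],[0,0,0],0],[[0.4,0,0],[0,0,0],0],[[0.2,0,0],[0,0,0],0],[[0,0,0],[0,0,0],0],[[0,0,0],[0,0,0],0]]'
python3 - <<'E'
from h import *
need(-41,.023,0,-.001)
s=manip.get_state();f=vision.grab_frame("wrist");save("w8",f)
E
```

```text
time: 16.6
tcp_pos: [0.5075, 0.0466, 0.0845]
tcp_rot: [[0.557, -0.333, 0.761], [-0.147, 0.863, 0.484], [-0.818, -0.381, 0.431]]
force: [0.4, 0.1, -0.8]
width: 0.0425
rotvec [0.009 0.002 0.001] shift now axes [ 0.264 -0.013  0.012] shift target axes [ 0.264 -0.014  0.013] j [  7.   13.1 122.7 -49.   16.4 -65.6] 16.6
```

View pics/w8.png

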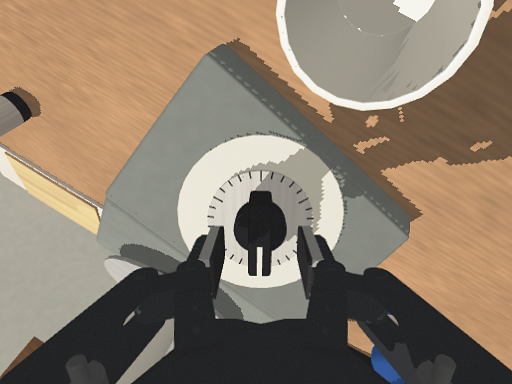

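The bar (column 260) is centred between the pads (222 and 299). I'll go the last 8 mm and close.

```bash
python3 -m inch '[[[0.13,0,0],[0.009,0,0],0],[[0.13,0,0],[0,0,0],0],[[0,0,0],[0,0,0],0],[[0,0,0],[0,0,0],-1],[[0,0,0],[0,0,0],-1],[[0,0,0],[0,0,0],-1],[[0,0,0],[0,0,0],-1],[[0,0,0],[0,0,0],-1]]' 40
python3 - <<'E'
from h import *
need(-41,.023,0,-.001)
s=manip.get_state();f=vision.grab_frame("wrist");save("w9",f);print(s["force"],s["ft_torque"])
E
```

```text
time: 17.65
tcp_pos: [0.5118, 0.045, 0.078]
tcp_rot: [[0.556, -0.325, 0.765], [-0.148, 0.867, 0.476], [-0.818, -0.378, 0.434]]
force: [-3.2, -4.4, 4.8]
width: 0.0129
rotvec [-0.001  0.001  0.002] shift now axes [-0.001 -0.003  0.024] shift target axes [-0.001 -0.003  0.024] j [  6.7  14.4 122.3 -51.1  15.8 -63.1] 17.65
[-3.16443164 -4.41368512  4.76986056] [-0.50505101  0.2615779  -0.42178488]
```

View pics/w9.png

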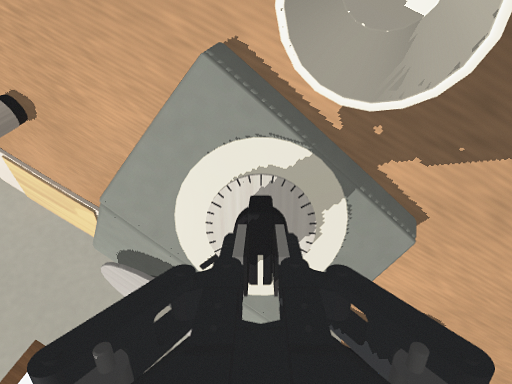

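Gripped at 12.9 mm with low forces. I'll turn clockwise by about 0.92 rad.

```bash
python3 -m inch '[[[0,0,0],[0.1,0,0],-1],[[0,0,0],[0.14,0,0],-1],[[0,0,0],[0.14,0,0],-1],[[0,0,0],[0.14,0,0],-1],[[0,0,0],[0.14,0,0],-1],[[0,0,0],[0.14,0,0],-1],[[0,0,0],[0.12,0,0],-1],[[0,0,0],[0,0,0],-1]]'
python3 - <<'E'
from h import *
f=vision.grab_frame("wrist")
need(11.7,.023,0,-.001)
s=manip.get_state();f=vision.grab_frame("wrist");save("w10",f);print(s["force"],s["ft_torque"],s["width"])
E
```

```text
time: 18.7
tcp_pos: [0.5118, 0.0457, 0.0779]
tcp_rot: [[0.557, 0.41, 0.723], [-0.146, 0.905, -0.4], [-0.818, 0.117, 0.564]]
force: [-3.5, 3.5, 5.5]
width: 0.0126
rotvec [ 0.002  0.002 -0.001] shift now axes [-0.002 -0.003  0.025] shift target axes [-0.002 -0.003  0.025] j [  6.8  14.4 122.3 -51.1  15.7 -10.5] 18.75
[-2.70792454  3.88816699  6.19563498] [0.60081886 0.32253376 0.26649781] 0.013030364066728908
```

View pics/w10.png

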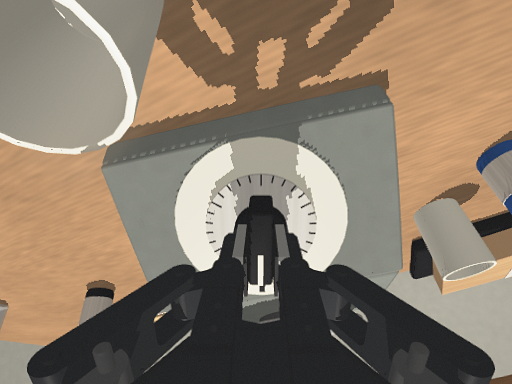

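The turn went as commanded. I'll release, back away and look at the mark.

```bash
python3 -m inch '[[[0,0,0],[0,0,0],-0.5],[[0,0,0],[0,0,0],0],[[0,0,0],[0,0,0],0],[[-0.3,0,0],[0,0,0],0],[[-0.9,0,0],[0,0,0],0],[[-1,0,0],[0,0,0],0],[[-1,0,0],[0,0,0],0],[[-1,0,0],[0,0,0],0]]' && python3 -m inch '[[[-1,0,0.3],[0,0,0],0],[[-0.5,0,1],[0,0,0],0],[[0,0,1],[0,0,0],0],[[0,0,0],[0,0,0],0],[[0,0,0],[0,0,0],0],[[0,0,0],[0,0,0],0]]'
python3 - <<'E'
from h import *
s=manip.get_state();f=vision.grab_frame("wrist");save("w11",f);T=camT(f,s)
c=proj(f,DC+RD@[.0,-.001,0],T);print(c,s["time"],s["joint_pos"]);x,y=int(c[0]),int(c[1])
x=min(max(x,50),460);y=min(max(y,50),330);print(x,y);save("w11z",f,(x-50,y-50,x+50,y+50),6)
E
```

```text
time: 19.8
tcp_pos: [0.441, 0.064, 0.1814]
tcp_rot: [[0.556, 0.411, 0.723], [-0.147, 0.904, -0.401], [-0.818, 0.117, 0.563]]
force: [0.5, -0.6, 0.7]
width: 0.0427
time: 20.55
tcp_pos: [0.4659, 0.0431, 0.2556]
tcp_rot: [[0.555, 0.411, 0.723], [-0.147, 0.904, -0.401], [-0.819, 0.116, 0.562]]
force: [0.5, 0.2, 0.9]
width: 0.0426
[261.18347783 110.11226805] 20.55 [  7.27005295  -9.91024897 118.72992578 -19.67933331  39.84993359
 -44.59513746]
261 110
```

View pics/w11.png

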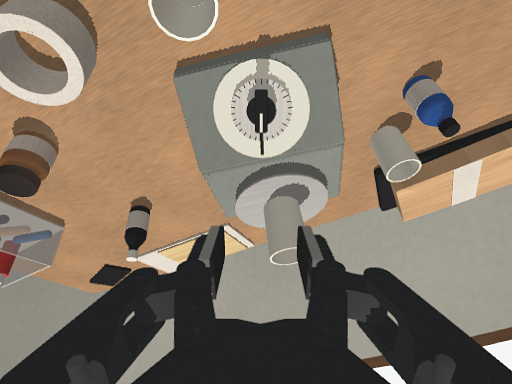

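View pics/w11z.png

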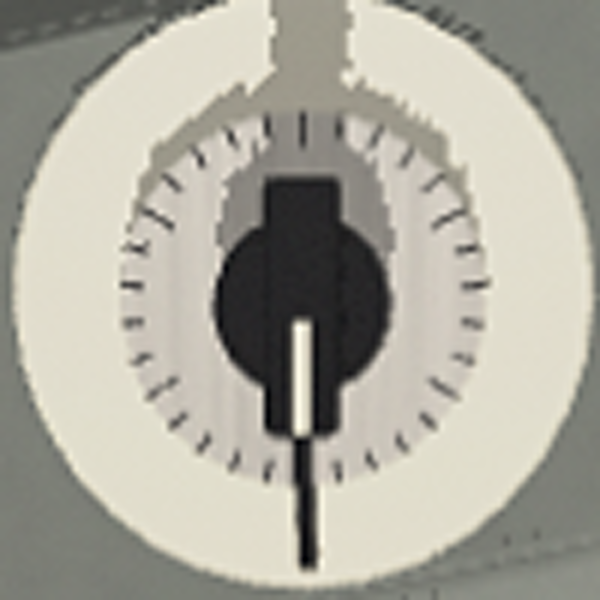

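The mark and needle nearly coincide near crop (305,490), with the needle perhaps 1–2° anticlockwise of the mark. I'll measure at sub-pixel level.

```bash
cat > meas.py <<'E'
from h import *
import sys
def meas(tag,al=12,cx=0,cy=-.001):
    s=manip.get_state();f=vision.grab_frame("wrist");T=camT(f,s)
    G=cv2.cvtColor(f["frame"],cv2.COLOR_RGB2GRAY).astype(np.float32)
    # unwrap along arcs
    out={}
    for nm,h,rs in(("mark",.008,np.arange(.0275,.0345,.0005)),("needle",.005,np.arange(.039,.052,.0005)),("thin",.008,np.arange(.031,.0345,.0005))):
        A=np.arange(al-15,al+15,.25) if nm!="thin" else np.arange(al+160,al+200,.25)
        pr=[]
        for r in rs:
            uv=np.array([proj(f,DC+RD@[cx+r*np.cos(np.radians(a)),cy-r*np.sin(np.radians(a)),h],T) for a in A],np.float32)
            pr.append(cv2.remap(G,uv[None,:,0],uv[None,:,1],cv2.INTER_CUBIC)[0])
        pr=np.array(pr);
        w=np.clip(np.median(pr)-15-pr,0,None);c=(w*A).sum(1)/np.maximum(w.sum(1),1e-6);out[nm]=c
        print(tag,nm,np.round(c[::2],1),"median",round(float(np.median(c)),2))
    return out
if __name__=="__main__": meas(sys.argv[1],float(sys.argv[2]))
E
python3 meas.py a 12
python3 - <<'E'
from meas import *
for cx,cy in((.001,-.001),(0,0),(0,-.002),(0,-.003)): print(cx,cy); meas("c",12,cx,cy)
E
```

```text
a mark [12.5 12.4 12.4 12.4 12.3 12.1 13.1 12.6] median 12.43
a needle [10.8 10.8 10.9 11.  11.  11.  11.1 11.  10.9 11.  11.  11.  10.9] median 10.98
a thin [190.4 195.3 191.8 190. ] median 191.1
0.001 -0.001
c mark [12.8 12.8 12.7 12.5 12.9 13.6 13.4 12.8] median 12.77
c needle [11.1 11.2 11.2 11.1 11.2 11.2 11.2 11.1 11.1 11.1 11.2 11.2 11.2] median 11.17
c thin [191.2 190.2 196.1 191.3] median 191.22
0 0
c mark [14.5 14.2 14.1 14.  13.9 13.6 14.6 14.5] median 14.14
c needle [12.6 12.4 12.4 12.4 12.2 12.  12.1 12.1 12.  12.  12.  12.  12. ] median 12.1
c thin [189.6 192.7 188.4 189.4] median 189.82
0 -0.002
c mark [10.2 10.3 10.3 10.5 11.4 11.6 11.6 10.4] median 10.54
c needle [9.7 9.7 9.8 9.8 9.7 9.6 9.5 9.6 9.6 9.7 9.7 9.7 9.8] median 9.7
c thin [193.  191.2 193.  193.8] median 192.95
0 -0.003
c mark [ 8.1  8.3  8.4  9.  10.3 10.3 10.1  9.2] median 9.22
c needle [8.3 8.3 8.5 8.5 8.4 8.3 8.3 8.3 8.4 8.5 8.5 8.6 8.7] median 8.4
c thin [195.3 194.1 193.1 196.4] median 195.04
```

The mark is at 12.4° and the needle at 11.0°, so the mark is 1.4° too far clockwise. I'll re-grip and turn back by that much.

```bash
python3 -c "
from h import *
need(11.7,.023,0,-.001)"; python3 -m inch '[[[0.5,0,-1],[0,0,0],0],[[1,0,-1],[0,0,0],0],[[1,0,-0.3],[0,0,0],0],[[1,0,0],[0,0,0],0],[[1,0,0],[0,0,0],0],[[0.5,0,0],[0,0,0],0],[[0,0,0],[0,0,0],0],[[0,0,0],[0,0,0],0]]'; python3 -c "
from h import *
need(11.7,.023,0,-.001)"
```

```text
rotvec [-0.     0.002 -0.001] shift now axes [ 5.691  0.007 -2.263] shift target axes [ 5.694  0.011 -2.254] j [  7.2  -9.9 118.7 -19.7  39.9 -44.6] 20.85
time: 21.85
tcp_pos: [0.4999, 0.0486, 0.0952]
tcp_rot: [[0.556, 0.411, 0.722], [-0.147, 0.904, -0.401], [-0.818, 0.117, 0.563]]
force: [0.6, -1.1, 0.7]
width: 0.0425
rotvec [-0.     0.002 -0.001] shift now axes [0.707 0.004 0.025] shift target axes [0.707 0.005 0.027] j [  7.5  10.9 123.5 -45.8  17.7 -15.4] 21.85
```

```bash
python3 -m inch '[[[0.4,0,0],[0.01,0,0],0],[[0.28,0,0.02],[0,0,0],0],[[0,0,0],[0,0,0],0],[[0,0,0],[0,0,0],-1],[[0,0,0],[0,0,0],-1],[[0,0,0],[0,0,0],-1],[[0,0,0],[0,0,0],-1],[[0,0,0],[0,0,0],-1]]' 40 && python3 -m inch '[[[0,0,0],[-0.018,0,0],-1],[[0,0,0],[-0.018,0,0],-1],[[0,0,0],[0,0,0],-1],[[0,0,0],[0,0,0],-1],[[0,0,0],[0,0,0],-0.5],[[0,0,0],[0,0,0],0],[[0,0,0],[0,0,0],0]]' && python3 -m inch '[[[-0.3,0,0],[0,0,0],0],[[-0.9,0,0],[0,0,0],0],[[-1,0,0],[0,0,0],0],[[-1,0,0],[0,0,0],0],[[-1,0,0.3],[0,0,0],0],[[-1,0,1],[0,0,0],0],[[-0.5,0,1],[0,0,0],0],[[0,0,0],[0,0,0],0]]' && python3 -m inch '[[[0,0,0],[0,0,0],0],[[0,0,0],[0,0,0],0]]'; python3 meas.py b 11
python3 - <<'E'
from h import *
s=manip.get_state();f=vision.grab_frame("wrist");save("w12",f,(160,20,360,270),3) ;save("w12z",f,(211,60,311,160),6);print(s["time"])
E
```

```text
time: 22.85
tcp_pos: [0.5118, 0.0455, 0.0789]
tcp_rot: [[0.557, 0.418, 0.718], [-0.146, 0.9, -0.41], [-0.818, 0.123, 0.562]]
force: [-5.1, 2.2, 5.2]
width: 0.013
time: 23.72
tcp_pos: [0.5118, 0.0452, 0.0784]
tcp_rot: [[0.556, 0.392, 0.733], [-0.147, 0.914, -0.378], [-0.818, 0.102, 0.566]]
force: [-0.1, 0.9, -0.2]
width: 0.0427
time: 24.72
tcp_pos: [0.4682, 0.0439, 0.2595]
tcp_rot: [[0.559, 0.392, 0.731], [-0.147, 0.914, -0.378], [-0.816, 0.104, 0.568]]
force: [-0.1, 0.3, -1.0]
width: 0.0431
time: 24.98
tcp_pos: [0.4668, 0.0444, 0.2562]
tcp_rot: [[0.555, 0.392, 0.734], [-0.147, 0.914, -0.377], [-0.819, 0.101, 0.565]]
force: [-0.7, 0.5, 0.7]
width: 0.0426
b mark [10.8 10.7 10.7 10.5 11.  11.  10.2 10.5] median 10.66
b needle [11.2 11.1 11.1 11.1 11.  11.1 11.2 11.1 11.  10.9 10.8 10.9 10.9] median 11.07
b thin [188.3 194.5 192.5 191.6] median 192.22
25.025
```

View pics/w12z.png

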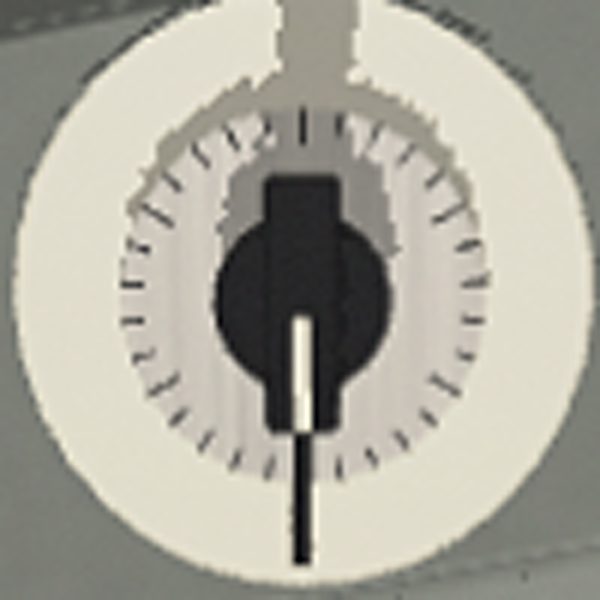

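The mark (10.7°) and needle (11.1°) now form one straight line at crop (302,435–565), about 0.4° apart. One last look at the whole scene before handing in.

Run:
```python
from h import *
f=vision.grab_frame("scene");save("s13",f);print(manip.get_state()["force"])
```

```text
[-0.494984  -0.2330429 -0.0115316]
```

View pics/s13.png

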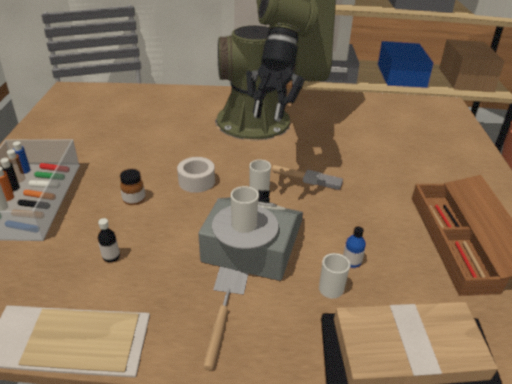

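The pot stands upright mid-pan at (245,210), everything else is where it was, and the gripper is clear. I'm handing in.

```bash
python3 -c "
from plant import sign_off
print(sign_off())"
```

```text
the job is handed in; nothing more can be done
None
```

The pot is on the pan and the scale is tared, handed in at about 25 s of the 48 s allowed; sign-off gives no verdict.

- **Pot:** I took the white pot farthest to the robot's left. I lowered it slowly until the pan carried its weight (vertical wrist force about 0 N), then let go. The last picture shows it upright, mid-pan, standing by itself.
- **Tare:** I turned the knob about 53° clockwise. The first check showed the zero mark 1.4° past the needle, so I gripped it again and turned it back. The last check read the mark at 10.7° and the needle at 11.1°, about 0.4° apart, in one straight line.
- **Table:** The other things look unmoved in the last picture, and the gripper was clear with no force on it. The highest wrist force I read was about 8 N, though I only read it between moves.

Nothing disagreed at the end. The detector did mix up the two paint bottles, but I didn't use those results.

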